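Free the jammed oil bottle and stand it on the warming plate

TASK

An amber oil bottle is jammed at a slant in the corner of the blue bin, pinched there between two spring-loaded cheeks. Draw it out without wrenching it against the bin, then set it down gently, standing upright on its foot inside the white ring of the black warming plate, and let go. Leave the other things where they are.

Things in the scene. Friction and masses are not known exactly. Their poses are not given: they have to be found in the camera images.
- bottle_center (a point): The task's bottle: amber glass, paper label, tall white cap; 112 mm tall, 0.1 to 0.2 kg. Body 34 mm in diameter from the foot to 74 mm up, cap 30 mm in diameter from 80 to 112 mm. The point is on its axis half-way up, 56 mm from the foot; z runs from foot to cap. At the start it slants about 35 degrees, leaning over the rims of the bin's corner; its top 40 mm stand clear.
- bottle_cap (a point): Middle of the bottle's white cap, on the axis, 96 mm from the foot; axes as the bottle's. Drawn along its own slanting axis, cap first, with a pull of some 5 to 20 N, the bottle slides out of the pinch within about 55 mm; its foot clears the rim after about 70 mm. More than 35 N between bottle and bin is wrenching.
- bin: Blue open bin, fixed: 150 x 150 mm, 59 mm high, walls 3, floor 4 mm. Origin under its centre, x and y along its sides. The bottle leans over its -x, -y corner, cap outward. In that corner two upright grey faces, 26 mm long, up to 48 mm above the bench, along the corner's diagonal, are sprung cheeks that pinch the body from both sides with about 10 N each.
- ring (a point): Centre of the white ring painted on top of the square black warming plate (140 x 140 mm, 24 mm high, flat on top, fixed to the bench). The point lies on the plate's top face; z is up. The ring is 64 mm in diameter inside, 72 mm outside.
- jar_center (a point): Bystander: white jar with a blue lid, 40 mm in diameter, 48 mm high, standing in the far part of the bin. Point half-way up.
- case_center (a point): Bystander: small black case, 34 x 34 x 30 mm, in the far part of the bin. Point at its centre.
- objective_center (a point): Bystander: microscope objective of dark steel, 32 mm in diameter, 56 mm high, standing on the bench. Point half-way up.
- dishes_center (a point): Bystander: stack of three clear culture dishes, 60 mm in diameter, 40 mm high, on the bench. Point half-way up.
- pot_center (a point): Bystander: glass pot with a red lid, 46 mm in diameter, 64 mm high, on the bench. Point half-way up.
- tipbox: Bystander: white box of pipette tips at the left, fixed, 80 x 120 mm, 51 mm high. Origin under its centre.
- joystick: Bystander: black joystick controller at the right, fixed, 160 x 130 mm, 50 mm high with a stick up to 145 mm. Origin under its centre.
There are look-alikes about, which are no part of the job. Leave any pink or red look-alike of the part that bears ring alone.

How it is judged:
On the way, in this order (a step that is already met when the one before it is completed fails the run):
1. the bottle is drawn free: held clear of the bin, its centre more than 105 mm above the bench (height (world z) of bottle_center above 0.105 m and contact force between bottle and bin below 0.05 N), for 0.1 s.
2. the bottle stands upright on the warming plate inside the ring, let go (horizontal distance between bottle_center and ring below 0.015 m and z of bottle_center in the frame of ring between 0.052 and 0.06 m and angle between bottle_center's own z axis and vertical below 0.06 rad and contact force between bottle and the fingers below 0.05 N), for 0.2 s.
At the end, for the whole second after the job is handed in: The bottle stands on its foot on the warming plate, its whole foot inside the white ring (axis within 15 mm of the ring's centre), upright within 0.06 rad, released and at rest (all of step 2 and linear speed of bottle below 0.02 m/s and angular speed of bottle below 0.2 rad/s); the robot touches nothing.
It fails at once if the bottle is wrenched against the bin (more than 35 N) (contact force between bottle and bin above 35 N).
It fails at once if the bottle is banged down or dropped on the warming plate (arriving at more than 0.35 m/s) (horizontal distance between bottle_center and ring below 0.08 m and z of bottle_center in the frame of ring below 0.075 m and linear speed of bottle above 0.35 m/s).
It fails at once if another thing is shifted by more than 20 mm (distance of any of jar_center, case_center, objective_center, dishes_center, pot_center from where it was at the start of the episode above 0.02 m).
It also fails if it takes over 40 s, if anything falls off the work surface, if the arm or the gripper's body presses on something with over 40 N, if the wrist force passes 120 N, or if a joint passes its speed limit or range.

ROBOT

A 6-joint arm with a two-finger parallel gripper is mounted at the origin on the work surface. World frame = base frame: x ahead of the robot, y to its left, z up, the work surface at z = 0. Lengths are in m, angles in rad, forces in N, time in s.
With the tool pointing down it reaches from about 0.35 to 0.975 m from the base axis. Payload 4.9 kg.
Tool frame: the origin (TCP) lies on the centre line of the jaws, within the pads' length; the fingertips stand 11 mm ahead of it and the grasp point (between the pads) lies 8 mm behind it; z points along the fingers, y is the direction in which the jaws open and shut (so a half turn about z gives the same grasp; the last joint's range is limited). The gripper opens to 85 mm and grips with 20 to 120 N. Pads are 22 mm wide; open, the fingers measure 114 mm over their backs; the gripper's body (76 mm by 85 mm) begins 54 mm behind the grasp point. The pads swing forward as they close: fully open they stand 13 mm farther back than shut.
Start: joints at [-1.453, 0.053, 1.613, -0, 1.476, -0.119], TCP at [0.147, -0.608, 0.242] pointing down, gripper open.
Joint ranges: [-3.01, 3.01], [-1.01, 2.22], [0.06, 2.58], [-1.02, 4.17], [0.09, 2.62], [-3.14, 3.14]. Speed limits (rad/s): [2.57, 2.57, 3.14, 3.14, 3.14, 3.14].

INTERFACE

Orientations are given as a rotation vector (axis times angle).
In Python, from station import ctrl gives the robot as it stands.
- The arm moves only by the shell command python3 -m crank 'ROWS' [OPENING] [FORCE]. ROWS is JSON, a list of rows, each an object of numbers: "x", "y", "z": the shift along the tool's x, y, z as a fraction of full scale; "roll": the turn about the tool's z as a fraction of full scale. In form: [{"x": .., "y": .., "z": .., "roll": ..}, ...]. A call has 1 to 10 rows; each row shifts and turns the commanded pose from where the row before left it, along the tool's axes as they then stand; what a row does not reach is not made up. Full scale, the value 1, is 0.06 m for a shift and 0.12 rad for a turn. A row lasts 1/8 s, in which the tool goes at most 62.5 mm and 10.7 degrees, less where a joint would pass 70% of its speed; a pose out of reach is approached as far as the arm can. A call with a number of a shift or a turn outside -1 to 1 is refused whole. A call with a gripper value outside its range is refused whole. OPENING is the closure, from 0 (fully open) to 1 (shut), set as the call begins (- or left out, the last holds). The fingers move at their own pace and stop on an object; FORCE is the grip in N (left out, the last holds). Time passes only in rows, so rows that do not move let the fingers close. It gives the time, the measured TCP pose, the force and the opening at its end, in the units of the state.
- ctrl.get_obs(): the state, without advancing time (a new reading comes with each control period).
- ctrl.get_image(name): name is "side" or "top"; returns a dict with "img" (384x512x3 uint8, red, green, blue), "K" (3x3 intrinsics, pixels), "rvec" (rotation vector, rad) and "tvec" (3), from world to camera coordinates, as OpenCV has them. Camera axes: x right, y down, z forward; pixel columns grow to the right and rows downward; lengths in m; the calibration is good to about 2 mm. A picture is of the moment at which its call begins. There is no depth.
- ctrl.finish_job(): hands the job in, once; it reports no verdict.
The state is a dict: "t": time; "q": joint angles; "dq": joint speeds; "effort": joint torques, N m; "tool_pos": TCP position; "tool_rot": TCP orientation; "contact_force": force on the tool from outside, world axes, zero at the start; "wrist_torque": the same for the moment, N m; "opening": finger opening in m.
Only numpy, scipy, OpenCV 4.12 (cv2) and the standard library are available. Lean on these libraries where they do the work, as an engineer would, in place of code of your own. Each camera call takes 0.05 s, during which the arm holds its last target.

## Working session

There is one attempt and no reset: what is moved stays moved. The work goes in short steps, Python scripts to look and compute and a shell command to move; the robot and the scene stay as the last step left them, time stands still between calls to the robot, and variables do not carry over. Pictures are saved under pics/ and viewed, and the job is handed in when it is done.

```bash
ls; mkdir -p pics
python3 - <<'E'
from station import ctrl
import cv2,numpy as np
for n in("side","top"):
    d=ctrl.get_image(n); cv2.imwrite(f"pics/{n}0.png",d["img"][:,:,::-1])
    np.savez(f"{n}0.npz",**d)
    R=cv2.Rodrigues(d["rvec"])[0]; print(n,d["K"].tolist(),(-R.T@d["tvec"]).round(3),R.round(2).tolist())
print(ctrl.get_obs())
E
```

```text
pics
side [[365.5254861656772, 0.0, 250.58825985685087], [0.0, 365.5254861656772, 193.33898393047255], [0.0, 0.0, 1.0]] [-0.128  0.641  0.748] [[-0.68, -0.73, -0.0], [-0.41, 0.39, -0.82], [0.6, -0.56, -0.57]]
top [[436.41319475921887, 0.0, 248.76342894227852], [0.0, 436.41319475921887, 191.0615197496922], [0.0, 0.0, 1.0]] [ 0.338 -0.007  1.527] [[-0.01, -1.0, 0.02], [-0.99, 0.0, -0.15], [0.15, -0.02, -0.99]]
{'t': 0.1, 'q': array([-1.45300493e+00,  5.32824270e-02,  1.61417279e+00, -5.94253052e-06,
        1.47600440e+00, -1.18999485e-01]), 'dq': array([-0.00046556, -0.00189316, -0.0040954 , -0.00082149,  0.00080798,
       -0.00087399]), 'effort': array([-2.45557004e-05, -3.94903064e+01, -3.71362889e+01, -1.84886230e-04,
        3.87031498e-03,  2.23457289e-05]), 'tool_pos': array([ 0.14654908, -0.6070087 ,  0.24118154]), 'tool_rot': array([-3.11774575e+00, -3.70862249e-01,  7.51587114e-06]), 'contact_force': array([ 0.09080337, -0.68980968,  0.77248342]), 'wrist_torque': array([-0.00807592,  0.01089816,  0.00107947]), 'opening': 0.08545480851721729}
```

View pics/side0.png

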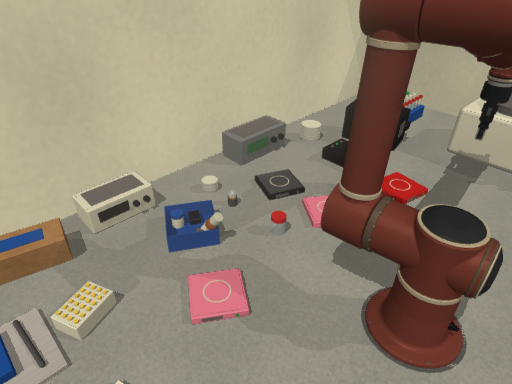

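View pics/top0.png

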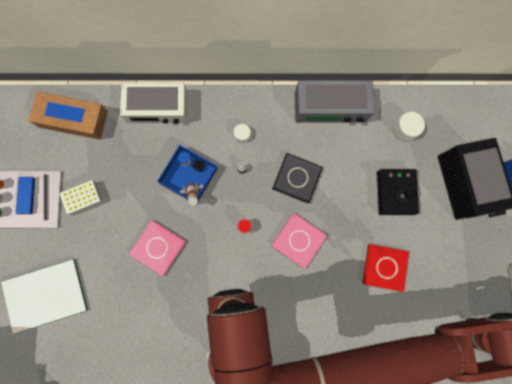

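Run:
```python
import cv2,numpy as np
a=np.load("side0.npz")["img"][:,:,::-1]; b=np.load("top0.npz")["img"][:,:,::-1]
A=cv2.resize(a[190:260,150:240],(792,616)[:2],interpolation=cv2.INTER_CUBIC)[:600]
B=cv2.resize(b[135:215,145:255],(770,560),interpolation=cv2.INTER_CUBIC)
C=np.hstack([cv2.resize(b[140:215,260:335],(400,400)),cv2.resize(a[165:205,245:315],(400,228)).repeat(1,0) if 0 else cv2.copyMakeBorder(cv2.resize(a[165:205,245:315],(400,228)),0,172,0,0,0)])
for n,i in zip("ABC",(A,B,C)): cv2.imwrite(f"pics/crop{n}.png",i)
```

```text
(no output)
```

View pics/cropA.png

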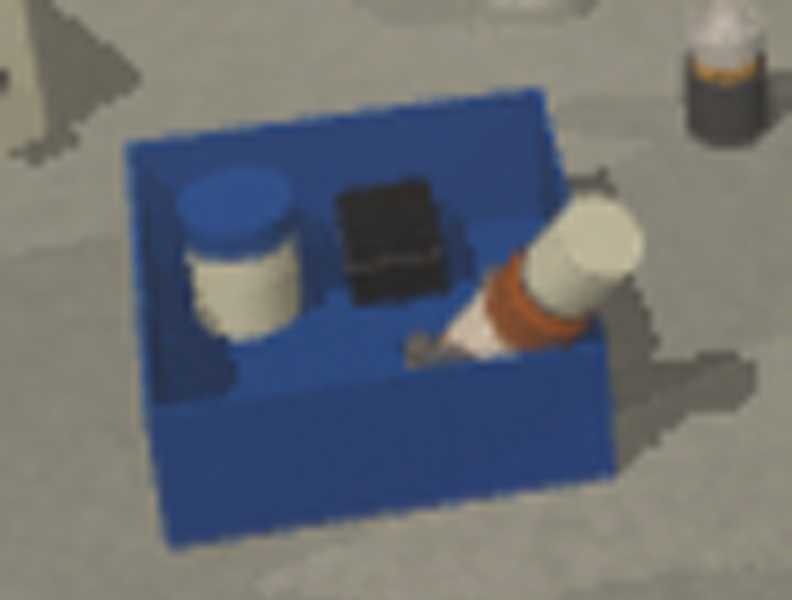

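View pics/cropB.png

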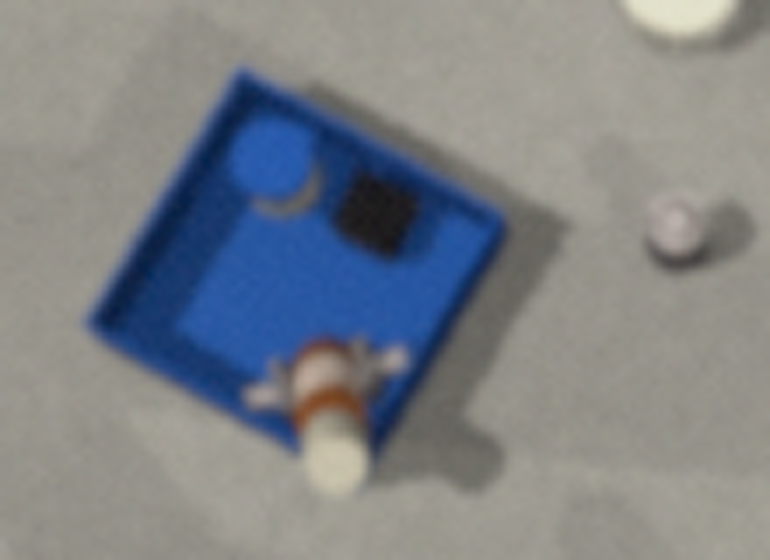

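View pics/cropC.png

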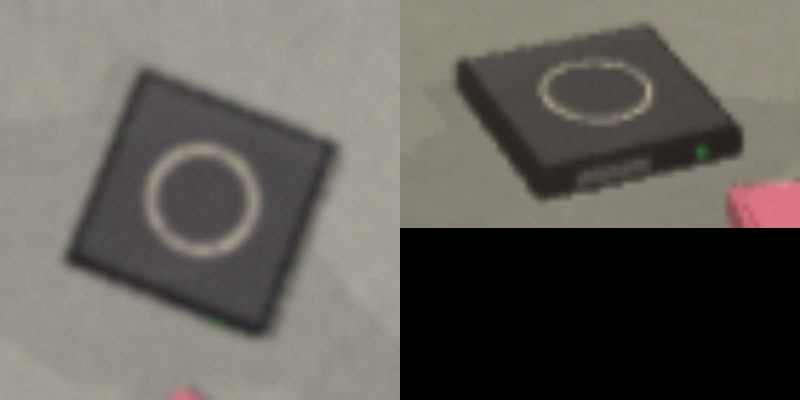

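```bash
cat > h.py <<'E'
import cv2,numpy as np
def load(n): return dict(np.load(n+".npz"))
def ray(d,p):
    R=cv2.Rodrigues(d["rvec"])[0]; C=-R.T@d["tvec"]
    v=R.T@np.linalg.inv(d["K"])@np.array([p[0],p[1],1.]); return C,v/np.linalg.norm(v)
def onz(d,p,z):
    C,v=ray(d,p); return C+v*(z-C[2])/v[2]
def tri(d1,p1,d2,p2):
    c1,v1=ray(d1,p1);c2,v2=ray(d2,p2)
    s=np.linalg.lstsq(np.stack([v1,-v2],1),c2-c1,rcond=None)[0]
    a=c1+s[0]*v1;b=c2+s[1]*v2; return (a+b)/2,np.linalg.norm(a-b)
def proj(d,X): return cv2.projectPoints(np.array(X,float).reshape(-1,3),d["rvec"],d["tvec"],d["K"],None)[0].reshape(-1,2)
E
python3 - <<'E'
from h import *
S,T=load("side0"),load("top0")
t=lambda x,y:(x/7+145-.43,y/7+135-.43)
s=lambda x,y:(x/8.8+150-.44,y/8.8+190-.44)
c=[onz(T,t(*p),.059) for p in((242,70),(507,220),(370,462),(87,322))]
print("bin top",np.round(c,3).tolist()); 
cs=[onz(S,s(*p),.059) for p in((540,92),(128,145),(148,405),(605,342))]
print("bin side",np.round(cs,3).tolist())
print("diag top",np.mean(c,0)[:2].round(4), "diag side",np.mean(cs,0)[:2].round(4))
e=[np.linalg.norm(c[i]-c[(i+1)%4]) for i in range(4)];print(np.round(e,3))
print("cap end",tri(S,s(604,236),T,t(338,466)))
# ring by mask
for n,d,box in(("T",T,(262,142,330,210)),("S",S,(260,170,300,195))):
    x0,y0,x1,y1=box;im=d["img"][y0:y1,x0:x1].astype(int)
    m=(im.min(2)>(110 if 1 else 0)).astype(np.uint8)
    if n=="T": yy,xx=np.mgrid[y0:y1,x0:x1]; m[(xx-297.5)**2+(yy-177)**2>14**2]=0
    else:
        yy,xx=np.mgrid[y0:y1,x0:x1]; m[((xx-279)/12)**2+((yy-181.5)/8)**2>1]=0
    p=np.argwhere(m)[:,::-1]+[x0,y0]
    el=cv2.fitEllipse(p.astype(np.float32)); print(n,len(p),el, onz(d,el[0],.024))
# plate corners top
print("plate",np.round([onz(T,(x/5.333+260-.4,y/5.333+140-.4),.024) for x,y in((142,70),(337,147),(265,335),(68,260))],3).tolist())
# cap mask
for n,d,(x0,y0,x1,y1) in(("T",T,(184,190,202,208)),("S",S,(205,208,226,228))):
    im=d["img"][y0:y1,x0:x1]; hsv=cv2.cvtColor(im,cv2.COLOR_RGB2HSV)
    print(n);print(im[:,:,0]);print(im[:,:,2])
E
```

```text
bin top [[0.73, 0.208, 0.059], [0.654, 0.077, 0.059], [0.534, 0.143, 0.059], [0.604, 0.281, 0.059]]
bin side [[0.656, 0.081, 0.059], [0.731, 0.208, 0.059], [0.606, 0.279, 0.059], [0.53, 0.153, 0.059]]
diag top [0.6304 0.1773] diag side [0.6309 0.1802]
[0.151 0.136 0.155 0.146]
cap end (array([0.5262028 , 0.15290327, 0.10583152]), np.float64(0.00019303127979490933))
T 123 ((297.4484558105469, 176.995361328125), (19.16112518310547, 19.671566009521484), 117.82343292236328) [ 0.62080435 -0.20314621  0.024     ]
S 18 ((278.94683837890625, 180.6041717529297), (10.081995964050293, 18.539871215820312), 91.43518829345703) [ 0.62100158 -0.20394827  0.024     ]
plate [[0.708, -0.165, 0.024], [0.656, -0.294, 0.024], [0.531, -0.242, 0.024], [0.581, -0.114, 0.024]]
T
[[132 120 124 159 173 167 151 137 127 115 111 111 102  84  67  50  35  32]
 [140 124 122 148 159 141 129 123 119 114 105 105  93  70  55  39  35  23]
 [122 114 116 135 136 132 129 127 127 118 113 106  94  68  44  40  26  18]
 [ 79  89 100 123 133 132 135 136 131 125 117 107  96  69  38  28  21  18]
 [ 43  55  77 111 133 141 145 148 13
[... 5229 characters left out ...]
2  46 107 144 146 146 144 141 134 148 148 149 150 149 147 125
  119 118 118]
 [ 95  60  46  45 104 143 145 144 141 137 133 127 117 125 125 118  85 117
  120 119 119]
 [ 82  50  47  46  68 136 142 139 136 131 125 118 111 102  95  83  82 112
  118 118 118]
 [ 80  49  47  47  57 101 131 134 130 124 118 108 101  94  82  81  80  80
  117 117 117]
 [ 68  48  48  48  46  56  97 123 120 114 108  99  92  83  82  82  82  81
  112 117 118]
 [ 76  48  48  47  45  45  55  77  94 100  95  77  71  81  84  82  82  81
   80 116 117]
 [118  57  48  46  46  45  45  47  45  56  51  48  71  82  83  81  83  83
   81 115 117]
 [162  77  48  46  47  45  45  43  43  42  44  56  78  83  81  82  82  81
   81 110 118]]
```

Candidates for the plate: the black plate with ring at top-view (298,177), side-view (279,183). The pink plates at top (158,247) and (300,240), the red one at (387,267) and the black joystick at (398,192) are not it. The crop confirms a black top face with a white ring. The bottle is the amber one with the white cap, leaning over the bin corner at top (192,199), side (213,217). The pale cups at (242,132) and (411,125) and the red-lid pot at (245,226) are not it.

```bash
python3 -m crank '[{"x":0.66,"y":-0.74,"roll":-0.25},{"x":0.66,"y":-0.74},{"x":0.66,"y":-0.74},{"x":0.66,"y":-0.74},{"x":0.66,"y":-0.74},{"x":0.66,"y":-0.74},{"x":0.66,"y":-0.74},{"x":0.66,"y":-0.74},{"x":0.66,"y":-0.74},{"x":0.66,"y":-0.74}]' 0 30
cat > rel.py <<'E'
import sys,numpy as np,cv2
from station import ctrl
o=ctrl.get_obs();R=cv2.Rodrigues(o["tool_rot"])[0]
print("t",o["t"],"pos",o["tool_pos"].round(4),"F",o["contact_force"].round(1),"M",o["wrist_torque"].round(2),"open",round(o["opening"],4),"xang",np.degrees(np.arctan2(R[1,0],R[0,0])).round(2),"q6",o["q"][5].round(2))
if len(sys.argv)>3:
    d=R.T@(np.array([float(a) for a in sys.argv[1:4]])-o["tool_pos"]); print("mm",(d*1000).round(1),"units",(d/.06).round(3))
E
python3 rel.py .535 .1555 .13
python3 - <<'E'
from h import *
S,T=load("side0"),load("top0")
print(tri(S,(218.2,216.4),T,(192.4,201.1)))
a=np.radians(195.3);u=np.array([np.cos(a)*np.sin(np.radians(35)),np.sin(a)*np.sin(np.radians(35)),np.cos(np.radians(35))])
tip=np.array([.526,.1535,.106]);print("cap",tip-.016*u,"u",u)
for k in(112,96,80,60): print(k,proj(S,tip-(112-k)/1e3*u).round(1),proj(T,tip-(112-k)/1e3*u).round(1))
E
```

```text
t 0.1 pos [ 0.1465 -0.607   0.2412] F [ 0.1 -0.7  0.8] M [-0.01  0.01  0.  ] open 0.0855 xang 13.57 q6 -0.12
mm [ 556.5 -649.9  112.5] units [  9.274 -10.832   1.875]
(array([0.52582665, 0.15388651, 0.10661395]), np.float64(0.0013598167454795423))
cap [0.53485196 0.15592162 0.09289357] u [-0.55324741 -0.15135136  0.81915204]
112 [[218.  216.4]] [[192.7 201.2]]
96 [[215.7 219. ]] [[192.4 199.1]]
80 [[213.3 221.5]] [[192.2 197. ]]
60 [[210.5 224.6]] [[191.9 194.4]]validation failed for argument at $[0]...
```

```bash
python3 -m crank '[{"x":0.66,"y":-0.74,"z":0,"roll":-0.25},{"x":0.66,"y":-0.74,"z":0,"roll":0},{"x":0.66,"y":-0.74,"z":0,"roll":0},{"x":0.66,"y":-0.74,"z":0,"roll":0},{"x":0.66,"y":-0.74,"z":0,"roll":0},{"x":0.66,"y":-0.74,"z":0,"roll":0},{"x":0.66,"y":-0.74,"z":0,"roll":0},{"x":0.66,"y":-0.74,"z":0,"roll":0},{"x":0.66,"y":-0.74,"z":0,"roll":0},{"x":0.66,"y":-0.74,"z":0,"roll":0}]' 0 30
python3 rel.py .535 .1555 .13
```

```text
t: 1.35
tool_pos: [0.4134, -0.0737, 0.2421]
tool_rot: [3.113, 0.418, 0.001]
contact_force: [0.2, 0.3, -0.1]
opening: 0.0852
t 1.35 pos [ 0.4134 -0.0737  0.2421] F [ 0.2  0.3 -0.1] M [-0.01 -0.02 -0.03] open 0.0852 xang 15.28 q6 0.95
mm [ 177.6 -189.1  112.1] units [ 2.961 -3.152  1.868]
```

```bash
python3 -m crank '[{"x":0.6,"y":-0.65,"z":0,"roll":0},{"x":0.6,"y":-0.65,"z":0,"roll":0},{"x":0.6,"y":-0.6,"z":0,"roll":0},{"x":0.6,"y":-0.6,"z":0.2,"roll":0},{"x":0.4,"y":-0.45,"z":0.5,"roll":0},{"x":0,"y":0,"z":0.5,"roll":0},{"x":0,"y":0,"z":0.3,"roll":0},{"x":0,"y":0,"z":0,"roll":0}]' 0 30
python3 rel.py .535 .1555 .085
```

```text
t: 2.35
tool_pos: [0.5273, 0.1389, 0.1504]
tool_rot: [3.114, 0.417, -0.006]
contact_force: [0.4, -0.0, -0.5]
opening: 0.0854
t 2.35 pos [0.5273 0.1389 0.1504] F [ 0.4 -0.  -0.5] M [ 0.08  0.01 -0.05] open 0.0854 xang 15.26 q6 1.43
mm [ 12.1 -13.9  65.4] units [ 0.201 -0.232  1.09 ]
```

```bash
python3 -m crank '[{"x":0.2,"y":-0.23,"z":0,"roll":0},{"x":0,"y":0,"z":0.3,"roll":0},{"x":0,"y":0,"z":0.3,"roll":0},{"x":0,"y":0,"z":0.3,"roll":0},{"x":0,"y":0,"z":0,"roll":0},{"x":0,"y":0,"z":0,"roll":0}]' 0 30
python3 rel.py .535 .1555 .085
python3 - <<'E'
from station import ctrl
import cv2,numpy as np
ims=[]
for n,(x0,y0,x1,y1) in(("side",(150,150,250,250)),("top",(145,135,245,235))):
    d=ctrl.get_image(n);np.savez(n+"1.npz",**d); ims.append(cv2.resize(d["img"][y0:y1,x0:x1,::-1],(400,400),interpolation=cv2.INTER_CUBIC))
cv2.imwrite("pics/g1.png",np.hstack(ims))
E
```

```text
t: 3.1
tool_pos: [0.5365, 0.1558, 0.0983]
tool_rot: [-3.114, -0.418, 0.0]
contact_force: [-0.1, 1.3, 0.8]
opening: 0.0854
t 3.1 pos [0.5365 0.1558 0.0983] F [-0.1  1.3  0.8] M [ 0.   -0.    0.01] open 0.0854 xang 15.28 q6 1.45
mm [-1.6 -0.2 13.3] units [-0.026 -0.003  0.221]
```

View pics/g1.png

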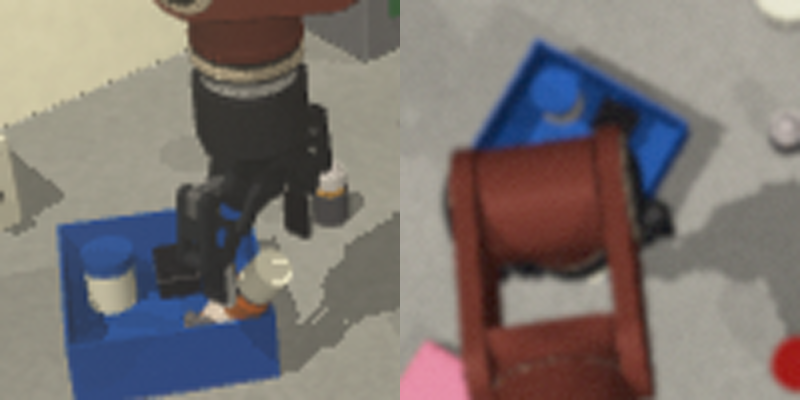

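The side view shows the fingers straddling the cap. Fingertips are at crop (225,300) and (297,235), the cap is midway at (263,277), and the bottle is undisturbed. Next I descend and close gently.

```bash
python3 -m crank '[{"x":-0.02,"y":0,"z":0.1,"roll":0},{"x":0,"y":0,"z":0.11,"roll":0},{"x":0,"y":0,"z":0,"roll":0}]' 0 20
python3 rel.py .535 .1555 .085
python3 -m crank '[{"x":0,"y":0,"z":0,"roll":0},{"x":0,"y":0,"z":0,"roll":0},{"x":0,"y":0,"z":0,"roll":0},{"x":0,"y":0,"z":0,"roll":0}]' 0.5 20
python3 rel.py
```

```text
t: 3.58
tool_pos: [0.5346, 0.1554, 0.0847]
tool_rot: [3.114, 0.418, -0.003]
contact_force: [-0.7, -0.3, 0.1]
opening: 0.085
t 3.575 pos [0.5346 0.1554 0.0847] F [-0.7 -0.3  0.1] M [-0.05  0.02 -0.  ] open 0.085 xang 15.29 q6 1.45
mm [ 0.4  0.  -0.3] units [ 0.007  0.001 -0.005]
t: 4.08
tool_pos: [0.5354, 0.1555, 0.0858]
tool_rot: [-3.114, -0.418, -0.0]
contact_force: [0.0, 0.4, 0.0]
opening: 0.0427
t 4.075 pos [0.5354 0.1555 0.0858] F [0.  0.4 0. ] M [-0.03  0.01  0.02] open 0.0427 xang 15.29 q6 1.45
```

```bash
python3 -m crank '[{"x":0,"y":0,"z":0,"roll":0},{"x":0,"y":0,"z":0,"roll":0},{"x":0,"y":0,"z":0,"roll":0}]' 0.62 20
python3 rel.py
python3 -m crank '[{"x":0,"y":0,"z":0,"roll":0},{"x":0,"y":0,"z":0,"roll":0}]' 0.75 20
python3 rel.py
```

```text
t: 4.45
tool_pos: [0.5353, 0.1555, 0.0857]
tool_rot: [-3.114, -0.418, 0.0]
contact_force: [0.0, 0.0, 0.0]
opening: 0.0326
t 4.45 pos [0.5353 0.1555 0.0857] F [0. 0. 0.] M [ 0.02 -0.06  0.01] open 0.0326 xang 15.28 q6 1.45
t: 4.7
tool_pos: [0.5353, 0.1555, 0.0858]
tool_rot: [3.114, 0.418, -0.0]
contact_force: [-0.5, -0.5, 0.3]
opening: 0.0294
t 4.7 pos [0.5353 0.1555 0.0858] F [-0.5 -0.5  0.3] M [-0.01  0.04 -0.04] open 0.0294 xang 15.29 q6 1.45
```

```bash
python3 -m crank '[{"x":0,"y":0,"z":0,"roll":0},{"x":0,"y":0,"z":0,"roll":0}]' 1 70
python3 rel.py
python3 -m crank '[{"x":-0.029,"y":0,"z":-0.041,"roll":0},{"x":-0.029,"y":0,"z":-0.041,"roll":0},{"x":-0.029,"y":0,"z":-0.041,"roll":0},{"x":-0.029,"y":0,"z":-0.041,"roll":0}]'
python3 rel.py
```

```text
t: 4.95
tool_pos: [0.5353, 0.1555, 0.0858]
tool_rot: [3.114, 0.418, -0.0]
contact_force: [-1.6, -0.0, 1.1]
opening: 0.0285
t 4.95 pos [0.5353 0.1555 0.0858] F [-1.6 -0.   1.1] M [-0.02  0.13 -0.01] open 0.0285 xang 15.29 q6 1.45
t: 5.45
tool_pos: [0.5289, 0.154, 0.0941]
tool_rot: [-3.113, -0.417, -0.003]
contact_force: [6.7, 2.4, -10.9]
opening: 0.0285
t 5.45 pos [0.5289 0.154  0.0941] F [  6.7   2.4 -10.9] M [ 0.42 -1.09  0.07] open 0.0285 xang 15.28 q6 1.45
```

```bash
python3 -m crank '[{"x":-0.058,"y":0,"z":-0.082,"roll":0},{"x":-0.058,"y":0,"z":-0.082,"roll":0},{"x":-0.058,"y":0,"z":-0.082,"roll":0},{"x":-0.058,"y":0,"z":-0.082,"roll":0}]'
python3 rel.py
python3 -m crank '[{"x":-0.058,"y":0,"z":-0.082,"roll":0},{"x":-0.058,"y":0,"z":-0.082,"roll":0},{"x":-0.058,"y":0,"z":-0.082,"roll":0},{"x":-0.058,"y":0,"z":-0.082,"roll":0},{"x":-0.058,"y":0,"z":-0.082,"roll":0},{"x":-0.058,"y":0,"z":-0.082,"roll":0}]'
python3 rel.py
```

```text
t: 5.95
tool_pos: [0.5153, 0.1504, 0.1137]
tool_rot: [-3.113, -0.418, -0.003]
contact_force: [6.3, 3.3, -9.6]
opening: 0.0282
t 5.95 pos [0.5153 0.1504 0.1137] F [ 6.3  3.3 -9.6] M [ 0.5  -1.03  0.04] open 0.0282 xang 15.28 q6 1.45
t: 6.7
tool_pos: [0.4946, 0.1443, 0.145]
tool_rot: [3.113, 0.418, -0.001]
contact_force: [0.3, 0.1, -2.1]
opening: 0.0283
t 6.7 pos [0.4946 0.1443 0.145 ] F [ 0.3  0.1 -2.1] M [-0.03  0.   -0.03] open 0.0283 xang 15.28 q6 1.44
```

```bash
python3 -m crank '[{"x":-0.1,"y":0,"z":-0.14,"roll":0},{"x":-0.1,"y":0,"z":-0.14,"roll":0},{"x":0,"y":0,"z":-0.3,"roll":0},{"x":0,"y":0,"z":-0.3,"roll":0},{"x":0,"y":0,"z":-0.2,"roll":0},{"x":0,"y":0,"z":0,"roll":0}]'
python3 rel.py
python3 - <<'E'
from station import ctrl
import cv2,numpy as np
ims=[]
for n,(x0,y0,x1,y1) in(("side",(150,150,250,250)),("top",(145,135,245,235))):
    d=ctrl.get_image(n);np.savez(n+"2.npz",**d); ims.append(cv2.resize(d["img"][y0:y1,x0:x1,::-1],(400,400),interpolation=cv2.INTER_CUBIC))
cv2.imwrite("pics/g2.png",np.hstack(ims))
from h import *
T=load("top0")
# pink plate corner nearest, plate face
print(onz(T,(297,213),.024),onz(T,(300,240),.024),onz(T,(245,226),.064))
E
```

```text
t: 7.45
tool_pos: [0.4844, 0.1415, 0.2114]
tool_rot: [-3.114, -0.418, -0.005]
contact_force: [0.1, -0.1, -1.2]
opening: 0.0285
t 7.45 pos [0.4844 0.1415 0.2114] F [ 0.1 -0.1 -1.2] M [0.   0.04 0.  ] open 0.0285 xang 15.29 q6 1.44
[ 0.49392572 -0.19855121  0.024     ] [ 0.40081026 -0.20665504  0.024     ] [ 0.44694983 -0.01782545  0.064     ]
```

View pics/g2.png

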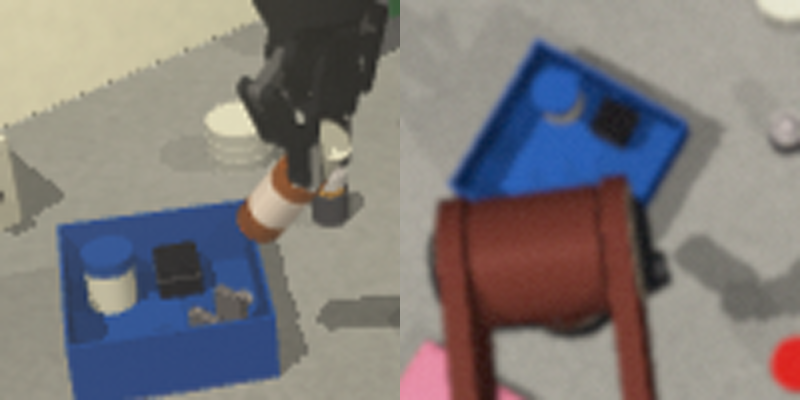

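The bottle is free and clear of the bin. In the side view its foot is at crop (258,230), still tilted about 35° in the jaws. The tool can't tilt, so I'll turn it upright by pushing its foot lightly against a fixed wall under a light grip. Roll first.

```bash
python3 -m crank '[{"x":0,"y":0,"z":0,"roll":-1},{"x":0,"y":0,"z":0,"roll":-1},{"x":0,"y":0,"z":0,"roll":-1},{"x":0,"y":0,"z":0,"roll":-1},{"x":0,"y":0,"z":0,"roll":-1},{"x":0,"y":0,"z":0,"roll":-1},{"x":0,"y":0,"z":0,"roll":-0.5},{"x":0,"y":0,"z":0,"roll":0}]'
python3 rel.py .523 .058 .106
```

```text
t: 8.55
tool_pos: [0.4829, 0.1413, 0.2084]
tool_rot: [-2.721, -1.569, 0.003]
contact_force: [-0.6, 0.1, -1.6]
opening: 0.0284
t 8.55 pos [0.4829 0.1413 0.2084] F [-0.6  0.1 -1.6] M [-0.    0.06 -0.  ] open 0.0284 xang 59.94 q6 0.66
mm [-51.9  76.6 102.4] units [-0.864  1.276  1.706]
```

```bash
python3 -m crank '[{"x":-0.3,"y":0.43,"z":0,"roll":0},{"x":-0.3,"y":0.43,"z":0,"roll":0},{"x":-0.26,"y":0.42,"z":0,"roll":0},{"x":0,"y":0,"z":0,"roll":0},{"x":0,"y":0,"z":0.5,"roll":0},{"x":0,"y":0,"z":0.5,"roll":0},{"x":0,"y":0,"z":0.5,"roll":0},{"x":0,"y":0,"z":0.2,"roll":0},{"x":0,"y":0,"z":0,"roll":0}]' - 70
python3 rel.py .5565 .1162 .106
python3 - <<'E'
from station import ctrl
import cv2,numpy as np
ims=[]
for n,(x0,y0,x1,y1) in(("side",(180,160,280,260)),("top",(145,135,245,235))):
    d=ctrl.get_image(n);np.savez(n+"3.npz",**d); ims.append(cv2.resize(d["img"][y0:y1,x0:x1,::-1],(400,400),interpolation=cv2.INTER_CUBIC))
cv2.imwrite("pics/g3.png",np.hstack(ims))
E
```

```text
t: 9.68
tool_pos: [0.5234, 0.0587, 0.1068]
tool_rot: [-2.72, -1.57, 0.003]
contact_force: [-0.7, 0.1, -1.1]
opening: 0.0284
t 9.675 pos [0.5234 0.0587 0.1068] F [-0.7  0.1 -1.1] M [-0.02 -0.02  0.03] open 0.0284 xang 59.99 q6 0.49
mm [66.4 -0.1  0.7] units [ 1.106e+00 -1.000e-03  1.200e-02]
```

View pics/g3.png

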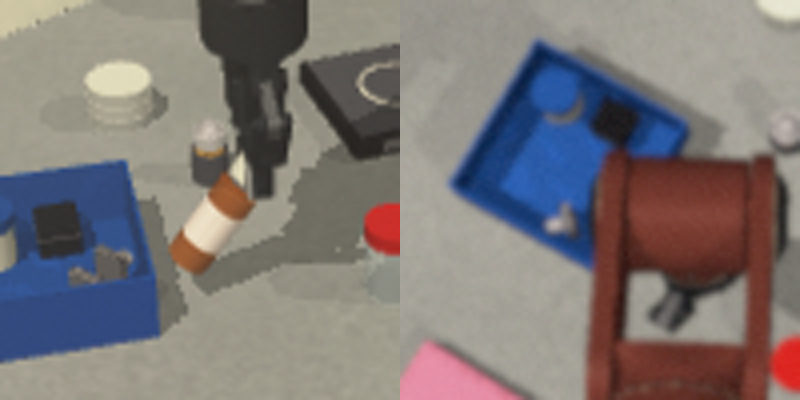

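```bash
python3 -m crank '[{"x":0.1,"y":0,"z":0,"roll":0},{"x":0.1,"y":0,"z":0,"roll":0},{"x":0.1,"y":0,"z":0,"roll":0},{"x":0.1,"y":0,"z":0,"roll":0},{"x":0.1,"y":0,"z":0,"roll":0}]' - 20
python3 rel.py
python3 -m crank '[{"x":0.1,"y":0,"z":0,"roll":0},{"x":0.1,"y":0,"z":0,"roll":0},{"x":0.1,"y":0,"z":0,"roll":0}]' - 20
python3 rel.py .5565 .1162 .106
python3 - <<'E'
from station import ctrl
import cv2,numpy as np
ims=[]
for n,(x0,y0,x1,y1) in(("side",(180,160,280,260)),("top",(145,135,245,235))):
    d=ctrl.get_image(n);np.savez(n+"4.npz",**d); ims.append(cv2.resize(d["img"][y0:y1,x0:x1,::-1],(400,400),interpolation=cv2.INTER_CUBIC))
cv2.imwrite("pics/g4.png",np.hstack(ims))
E
```

```text
t: 10.4
tool_pos: [0.5385, 0.0821, 0.1076]
tool_rot: [2.717, 1.569, -0.009]
contact_force: [-2.8, -9.3, 1.5]
opening: 0.0282
t 10.4 pos [0.5385 0.0821 0.1076] F [-2.8 -9.3  1.5] M [-1.59  0.32 -0.14] open 0.0282 xang 60.0 q6 0.54
t: 10.78
tool_pos: [0.5475, 0.0982, 0.1076]
tool_rot: [2.718, 1.569, -0.008]
contact_force: [-3.7, -7.7, 3.2]
opening: 0.0282
t 10.775 pos [0.5475 0.0982 0.1076] F [-3.7 -7.7  3.2] M [-1.84  1.   -0.  ] open 0.0282 xang 60.0 q6 0.57
mm [20.1 -1.2  1.4] units [ 0.334 -0.02   0.024]
```

View pics/g4.png

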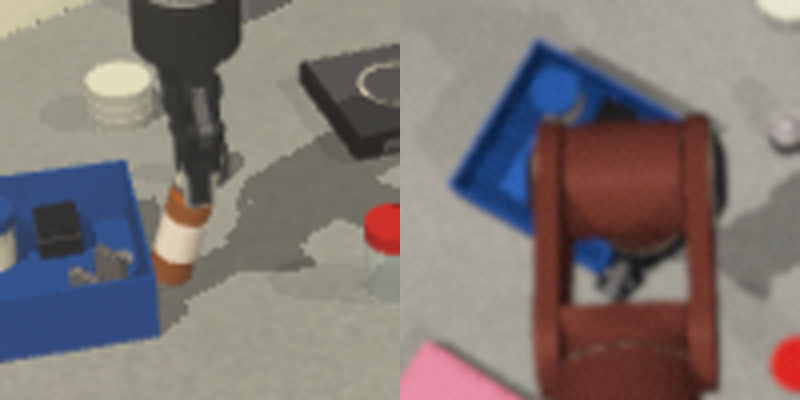

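It's pivoting as intended: the foot is at crop (173,270) against the wall and the bottle is now only slightly tilted. The force is about 9 N. I'll push on slowly.

```bash
python3 -m crank '[{"x":0.08,"y":0,"z":0,"roll":0},{"x":0.08,"y":0,"z":0,"roll":0},{"x":0.08,"y":0,"z":0,"roll":0},{"x":0.05,"y":0,"z":0,"roll":0},{"x":0,"y":0,"z":0,"roll":0}]' - 20
python3 rel.py .5565 .1162 .106
python3 - <<'E'
from station import ctrl
import cv2,numpy as np
ims=[]
for n,(x0,y0,x1,y1) in(("side",(180,160,280,260)),("top",(145,135,245,235))):
    d=ctrl.get_image(n);np.savez(n+"5.npz",**d); ims.append(cv2.resize(d["img"][y0:y1,x0:x1,::-1],(400,400),interpolation=cv2.INTER_CUBIC))
cv2.imwrite("pics/g5.png",np.hstack(ims))
E
```

```text
t: 11.5
tool_pos: [0.5564, 0.1137, 0.1075]
tool_rot: [2.719, 1.57, -0.006]
contact_force: [-2.8, -4.8, 1.2]
opening: 0.0286
t 11.5 pos [0.5564 0.1137 0.1075] F [-2.8 -4.8  1.2] M [-1.14  0.55  0.03] open 0.0286 xang 60.01 q6 0.6
mm [ 2.2 -1.2  1.5] units [ 0.037 -0.019  0.025]
```

View pics/g5.png

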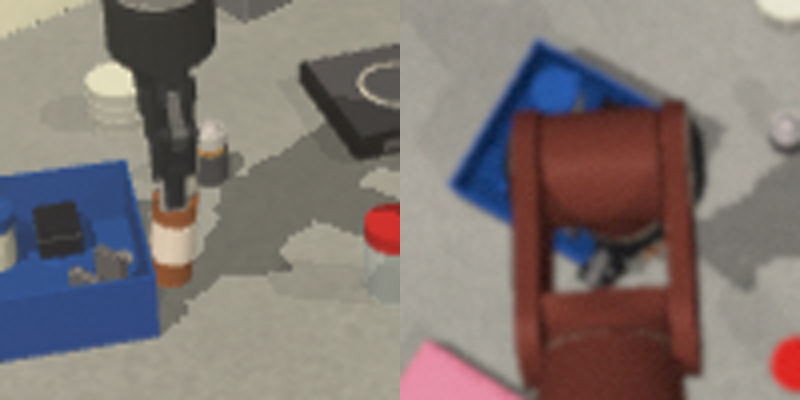

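```bash
cat > tilt.py <<'E'
import sys
from h import *
S=load(sys.argv[1]);P=np.array([float(a) for a in sys.argv[2:5]]) # tool pos
im=S["img"];hsv=cv2.cvtColor(im,cv2.COLOR_RGB2HSV)
g=proj(S,[P+[0,0,-.03],P+[0,0,-.06]]);print("axis px",g.round(1).tolist(),"dx/dy vertical",((g[1]-g[0])[0]/(g[1]-g[0])[1]).round(3))
x,y=g.mean(0); rows=range(int(y)-10,int(y)+14)
L=[]
for r in rows:
    a=im[r].astype(int); m=(a[:,0]-a[:,2]>28)&(abs(np.arange(512)-x)<16)
    c=np.where(m)[0]
    if len(c)>4: L.append((r,c.min(),c.max()))
L=np.array(L);print(L.tolist())
E
python3 tilt.py side5 .5564 .1137 .1075
```

```text
axis px [[222.5, 213.6], [222.9, 221.5]] dx/dy vertical 0.057
[[210, 218, 229], [211, 218, 229], [212, 218, 229], [213, 218, 229], [214, 218, 228], [215, 218, 228], [216, 218, 228], [217, 218, 228], [218, 218, 228], [219, 218, 228], [220, 218, 227], [221, 218, 227], [222, 218, 227], [223, 218, 227], [224, 218, 227], [225, 218, 227], [226, 219, 227], [227, 219, 227], [228, 219, 227], [229, 219, 227], [230, 219, 226]]
```

```bash
python3 -m crank '[{"x":0.05,"y":0,"z":0,"roll":0},{"x":0.05,"y":0,"z":0,"roll":0},{"x":0,"y":0,"z":0,"roll":0},{"x":-0.1,"y":0,"z":0,"roll":0},{"x":-0.15,"y":0,"z":0,"roll":0},{"x":-0.15,"y":0,"z":0,"roll":0},{"x":0,"y":0,"z":0,"roll":0}]' - 20
python3 rel.py
python3 - <<'E'
from station import ctrl
import cv2,numpy as np
ims=[]
for n,(x0,y0,x1,y1) in(("side",(180,160,280,260)),):
    d=ctrl.get_image(n);np.savez(n+"6.npz",**d); cv2.imwrite("pics/g6.png",cv2.resize(d["img"][y0:y1,x0:x1,::-1],(600,600),interpolation=cv2.INTER_CUBIC))
o=ctrl.get_obs();import subprocess;print(subprocess.run(["python3","tilt.py","side6",*map(str,o["tool_pos"])],capture_output=True,text=True).stdout)
E
```

```text
t: 12.48
tool_pos: [0.5476, 0.0988, 0.1076]
tool_rot: [-2.722, -1.569, -0.0]
contact_force: [0.4, -0.2, -1.3]
opening: 0.0285
t 12.475 pos [0.5476 0.0988 0.1076] F [ 0.4 -0.2 -1.3] M [0.04 0.02 0.01] open 0.0285 xang 59.92 q6 0.57
axis px [[228.1, 212.8], [228.5, 220.7]] dx/dy vertical 0.046
[[209, 224, 235], [210, 224, 235], [211, 224, 235], [212, 224, 235], [213, 224, 235], [214, 224, 235], [215, 224, 234], [216, 224, 234], [217, 224, 234], [218, 224, 234], [219, 224, 234], [220, 224, 234], [221, 224, 234], [222, 224, 234], [223, 224, 234], [224, 224, 234], [225, 224, 234], [226, 224, 234], [227, 224, 234], [228, 224, 234], [229, 225, 233]]
```

View pics/g6.png

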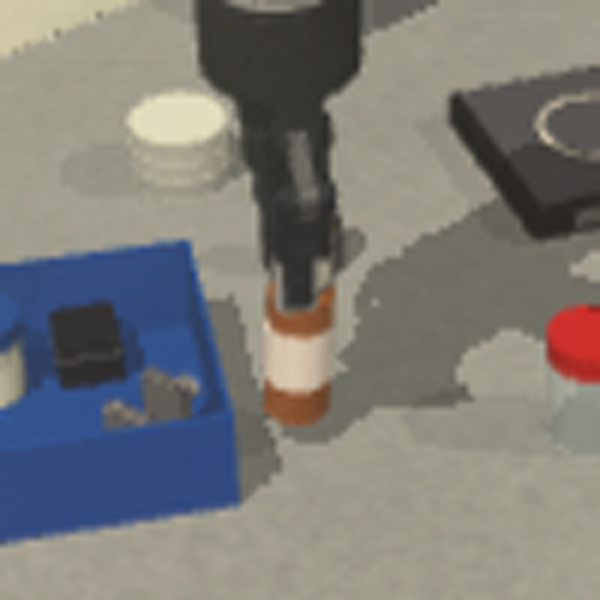

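```bash
python3 -m crank '[{"x":0,"y":0,"z":-0.4,"roll":0},{"x":0,"y":0,"z":-0.6,"roll":0},{"x":0,"y":0,"z":-0.5,"roll":0},{"x":0,"y":0,"z":0,"roll":0}]' - 40
python3 rel.py .620 -.205 .19
```

```text
t: 13.02
tool_pos: [0.5499, 0.0996, 0.2009]
tool_rot: [2.718, 1.569, 0.01]
contact_force: [-0.2, 0.3, -0.8]
opening: 0.0278
t 13.025 pos [0.5499 0.0996 0.2009] F [-0.2  0.3 -0.8] M [-0.01 -0.   -0.01] open 0.0278 xang 59.99 q6 0.57
mm [-228.7  213.    11.2] units [-3.812  3.55   0.187]
```

```bash
python3 -m crank '[{"x":-0.3,"y":0.28,"z":0,"roll":0},{"x":-0.5,"y":0.47,"z":0,"roll":0},{"x":-0.6,"y":0.56,"z":0,"roll":0},{"x":-0.6,"y":0.56,"z":0,"roll":0},{"x":-0.6,"y":0.56,"z":0,"roll":0},{"x":-0.5,"y":0.46,"z":0,"roll":0},{"x":-0.4,"y":0.38,"z":0,"roll":0},{"x":-0.3,"y":0.28,"z":0,"roll":0},{"x":0,"y":0,"z":0,"roll":0},{"x":0,"y":0,"z":0,"roll":0}]' - 40
python3 rel.py .620 -.205 .135
```

```text
t: 14.28
tool_pos: [0.6179, -0.2038, 0.1967]
tool_rot: [-2.719, -1.57, 0.001]
contact_force: [-0.5, 0.4, -0.6]
opening: 0.0284
t 14.275 pos [ 0.6179 -0.2038  0.1967] F [-0.5  0.4 -0.6] M [ 0.05  0.01 -0.02] open 0.0284 xang 60.01 q6 0.09
mm [ 0.   2.5 61.7] units [0.    0.042 1.028]
```

```bash
python3 -m crank '[{"x":0,"y":0.04,"z":0.4,"roll":0},{"x":0,"y":0,"z":0.4,"roll":0},{"x":0,"y":0,"z":0.2,"roll":0},{"x":0,"y":0,"z":0,"roll":0},{"x":0,"y":0,"z":0,"roll":0}]' - 40
python3 rel.py .620 -.205 .113
python3 - <<'E'
from station import ctrl
import cv2,numpy as np
ims=[]
for n,(x0,y0,x1,y1) in(("side",(230,120,330,220)),("top",(250,125,350,225))):
    d=ctrl.get_image(n);np.savez(n+"7.npz",**d); ims.append(cv2.resize(d["img"][y0:y1,x0:x1,::-1],(400,400),interpolation=cv2.INTER_CUBIC))
cv2.imwrite("pics/g7.png",np.hstack(ims))
o=ctrl.get_obs();import subprocess;print(subprocess.run(["python3","tilt.py","side7",*map(str,o["tool_pos"])],capture_output=True,text=True).stdout)
E
```

```text
t: 14.9
tool_pos: [0.6209, -0.2058, 0.1388]
tool_rot: [2.719, 1.57, 0.002]
contact_force: [-0.6, -0.6, -0.7]
opening: 0.029
t 14.9 pos [ 0.6209 -0.2058  0.1388] F [-0.6 -0.6 -0.7] M [0.06 0.07 0.01] open 0.029 xang 60.0 q6 0.09
mm [ 0.3 -1.3 25.8] units [ 0.004 -0.021  0.431]
axis px [[280.4, 160.1], [280.0, 167.4]] dx/dy vertical -0.052
[[157, 277, 286], [158, 277, 286], [159, 277, 286], [160, 277, 286], [161, 277, 286], [162, 277, 285], [163, 277, 285], [164, 277, 285], [165, 276, 285], [166, 276, 285], [167, 276, 284], [168, 276, 284], [169, 276, 284], [170, 276, 284], [171, 276, 284], [172, 275, 284], [173, 275, 284], [174, 276, 284], [175, 277, 283]]
```

View pics/g7.png

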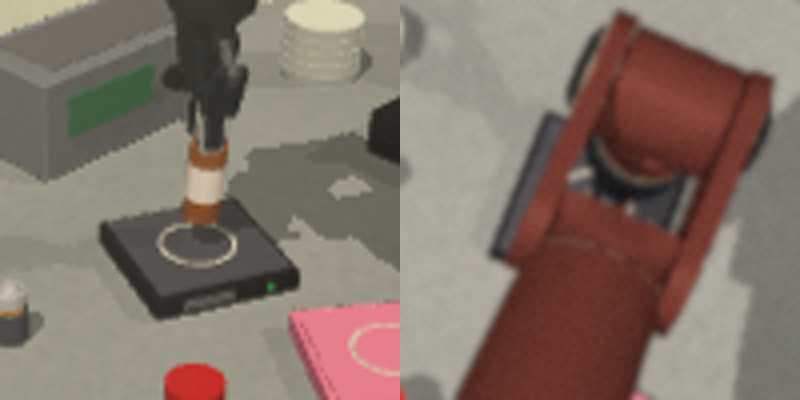

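```bash
python3 -m crank '[{"x":0,"y":-0.02,"z":0.13,"roll":0},{"x":0,"y":0,"z":0.1,"roll":0},{"x":0,"y":0,"z":0.08,"roll":0},{"x":0,"y":0,"z":0.03,"roll":0},{"x":0,"y":0,"z":0,"roll":0}]' - 30
python3 rel.py
python3 -m crank '[{"x":0,"y":0,"z":0.03,"roll":0},{"x":0,"y":0,"z":0.02,"roll":0},{"x":0,"y":0,"z":0,"roll":0}]' - 20
python3 rel.py
```

```text
t: 15.62
tool_pos: [0.6191, -0.2053, 0.1169]
tool_rot: [-2.721, -1.57, 0.0]
contact_force: [0.2, -0.1, -1.4]
opening: 0.0282
t 15.625 pos [ 0.6191 -0.2053  0.1169] F [ 0.2 -0.1 -1.4] M [-0.01 -0.01  0.01] open 0.0282 xang 59.97 q6 0.09
t: 16.0
tool_pos: [0.6192, -0.2053, 0.1141]
tool_rot: [-2.721, -1.57, 0.0]
contact_force: [0.5, -0.2, -0.5]
opening: 0.0281
t 16.0 pos [ 0.6192 -0.2053  0.1141] F [ 0.5 -0.2 -0.5] M [ 0.01 -0.01 -0.01] open 0.0281 xang 59.98 q6 0.09
```

```bash
python3 -m crank '[{"x":0,"y":0,"z":0.02,"roll":0},{"x":0,"y":0,"z":0,"roll":0}]' - 20
python3 rel.py
python3 -m crank '[{"x":0,"y":0,"z":0.02,"roll":0},{"x":0,"y":0,"z":0,"roll":0}]' - 20
python3 rel.py
```

```text
t: 16.25
tool_pos: [0.6192, -0.2053, 0.1128]
tool_rot: [-2.721, -1.57, 0.0]
contact_force: [-0.3, 0.1, -2.7]
opening: 0.028
t 16.25 pos [ 0.6192 -0.2053  0.1128] F [-0.3  0.1 -2.7] M [ 0.   -0.03  0.08] open 0.028 xang 59.98 q6 0.09
t: 16.5
tool_pos: [0.6191, -0.2053, 0.1116]
tool_rot: [-2.721, -1.57, 0.0]
contact_force: [-0.6, 0.5, -1.6]
opening: 0.0285
t 16.5 pos [ 0.6191 -0.2053  0.1116] F [-0.6  0.5 -1.6] M [-0.    0.02  0.01] open 0.0285 xang 59.98 q6 0.09
```

```bash
python3 -m crank '[{"x":0,"y":0,"z":0.02,"roll":0},{"x":0,"y":0,"z":0.0,"roll":0}]' - 20
python3 rel.py
python3 - <<'E'
from station import ctrl
import cv2,numpy as np
d=ctrl.get_image("side");np.savez("side8.npz",**d); cv2.imwrite("pics/g8.png",cv2.resize(d["img"][140:210,240:320,::-1],(640,560),interpolation=cv2.INTER_CUBIC))
o=ctrl.get_obs();import subprocess;print(subprocess.run(["python3","tilt.py","side8",*map(str,o["tool_pos"])],capture_output=True,text=True).stdout)
E
```

```text
t: 16.75
tool_pos: [0.6194, -0.2053, 0.1113]
tool_rot: [2.721, 1.57, 0.0]
contact_force: [-1.6, 0.7, 3.1]
opening: 0.0284
t 16.75 pos [ 0.6194 -0.2053  0.1113] F [-1.6  0.7  3.1] M [ 0.22  0.51 -0.02] open 0.0284 xang 59.98 q6 0.09
axis px [[280.2, 167.1], [279.9, 174.3]] dx/dy vertical -0.052
[[163, 277, 286], [164, 277, 286], [165, 277, 286], [166, 277, 286], [167, 277, 286], [168, 277, 286], [169, 277, 285], [170, 277, 285], [171, 277, 285], [172, 277, 285], [173, 276, 284], [174, 276, 284], [175, 276, 284], [176, 276, 284], [177, 272, 284], [178, 276, 284], [179, 275, 284], [180, 275, 288], [181, 276, 288], [182, 270, 288]]
```

View pics/g8.png

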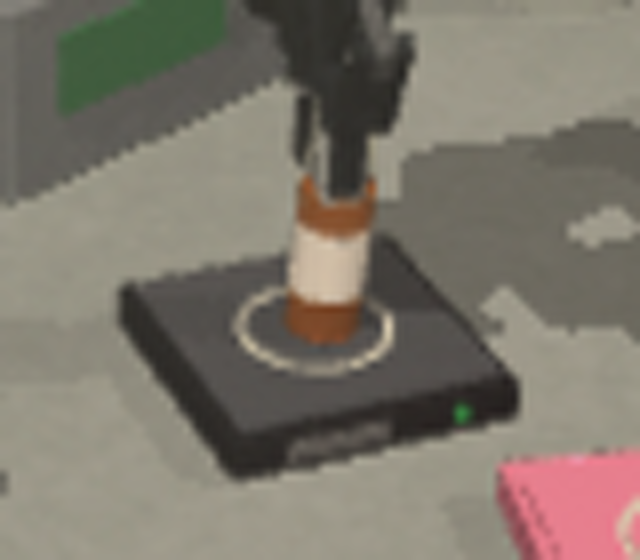

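The foot is inside the ring: foot centre at about crop (322,327), ring centre at (315,327). It is just touching, with a slight lean of about 3°. I'll nudge the cap upright, then release.

```bash
python3 -m crank '[{"x":0.03,"y":0,"z":0.01,"roll":0},{"x":0.03,"y":0,"z":0,"roll":0},{"x":0,"y":0,"z":0,"roll":0}]' - 20
python3 rel.py
python3 -m crank '[{"x":0,"y":0,"z":0,"roll":0},{"x":0,"y":0,"z":0,"roll":0},{"x":0,"y":0,"z":0,"roll":0}]' 0.55 20
python3 rel.py
python3 - <<'E'
from station import ctrl
import cv2,numpy as np
d=ctrl.get_image("side");np.savez("side9.npz",**d); cv2.imwrite("pics/g9.png",cv2.resize(d["img"][140:210,240:320,::-1],(640,560),interpolation=cv2.INTER_CUBIC))
o=ctrl.get_obs();import subprocess;print(subprocess.run(["python3","tilt.py","side9",*map(str,o["tool_pos"])],capture_output=True,text=True).stdout)
E
```

```text
t: 17.18
tool_pos: [0.6214, -0.2033, 0.1112]
tool_rot: [2.718, 1.569, -0.001]
contact_force: [-2.1, -0.9, 5.5]
opening: 0.0282
t 17.175 pos [ 0.6214 -0.2033  0.1112] F [-2.1 -0.9  5.5] M [-0.53  0.61 -0.01] open 0.0282 xang 59.99 q6 0.1
t: 17.55
tool_pos: [0.6209, -0.202, 0.1094]
tool_rot: [-2.72, -1.57, 0.0]
contact_force: [-0.1, 0.9, -0.7]
opening: 0.0384
t 17.55 pos [ 0.6209 -0.202   0.1094] F [-0.1  0.9 -0.7] M [-0.    0.   -0.01] open 0.0384 xang 59.98 q6 0.1
axis px [[279.3, 167.7], [278.9, 174.9]] dx/dy vertical -0.051
[[166, 275, 284], [167, 275, 284], [168, 276, 284], [169, 276, 284], [170, 276, 284], [171, 276, 283], [172, 276, 283], [173, 275, 283], [174, 275, 283], [175, 275, 283], [176, 275, 283], [177, 272, 283], [178, 275, 283], [179, 275, 283], [180, 275, 288], [181, 275, 288], [182, 270, 288]]
```

View pics/g9.png

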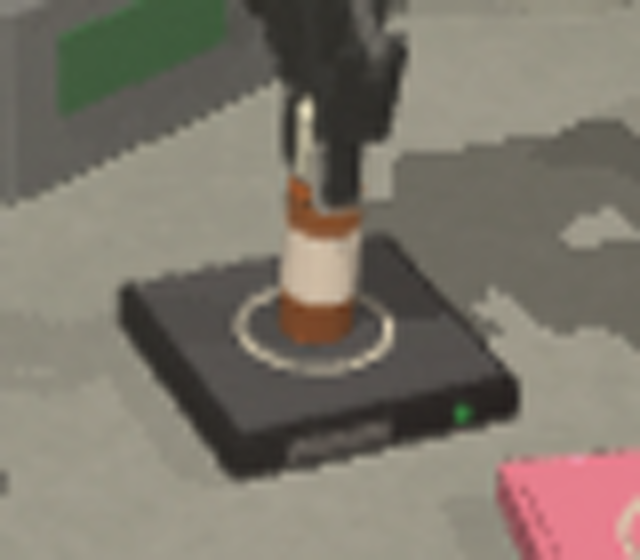

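The bottle stands upright inside the ring, foot centre at crop (317,325), with the jaws apart by 38 mm. Next I open fully and withdraw upward.

```bash
python3 -m crank '[{"x":0,"y":0,"z":0,"roll":0},{"x":0,"y":0,"z":0,"roll":0},{"x":0,"y":0,"z":0,"roll":0},{"x":0,"y":0,"z":0,"roll":0}]' 0 20
python3 -m crank '[{"x":0,"y":0,"z":-0.2,"roll":0},{"x":0,"y":0,"z":-0.4,"roll":0},{"x":0,"y":0,"z":-0.6,"roll":0},{"x":0,"y":0,"z":-0.6,"roll":0},{"x":0,"y":0,"z":-0.3,"roll":0},{"x":-0.6,"y":0.5,"z":0,"roll":0},{"x":-0.6,"y":0.5,"z":0,"roll":0},{"x":-0.6,"y":0.5,"z":0,"roll":0},{"x":-0.6,"y":0.5,"z":0,"roll":0},{"x":0,"y":0,"z":0,"roll":0}]'
python3 - <<'E'
from station import ctrl
import cv2,numpy as np
ims=[]
for n,(x0,y0,x1,y1) in(("side",(140,120,340,270)),("top",(150,110,350,260))):
    d=ctrl.get_image(n);np.savez(n+"10.npz",**d); ims.append(cv2.resize(d["img"][y0:y1,x0:x1,::-1],(400,300),interpolation=cv2.INTER_CUBIC))
ims2=cv2.resize(np.load("side10.npz")["img"][140:200,250:310,::-1],(400,300)),cv2.resize(np.load("top10.npz")["img"][147:207,268:328,::-1],(400,300))
cv2.imwrite("pics/g10.png",np.vstack([np.hstack(ims),np.hstack(ims2)]))
E
python3 rel.py
```

```text
t: 18.1
tool_pos: [0.621, -0.2022, 0.11]
tool_rot: [-2.721, -1.57, -0.0]
contact_force: [0.5, -0.9, -0.4]
opening: 0.0855
t: 19.35
tool_pos: [0.6521, -0.3899, 0.2344]
tool_rot: [-2.723, -1.565, 0.002]
contact_force: [-0.1, 0.0, 1.2]
opening: 0.0856
t 19.45 pos [ 0.6525 -0.3868  0.235 ] F [ 0.1  0.3 -1. ] M [ 0.03 -0.01  0.03] open 0.0855 xang 59.94 q6 -0.11
```

View pics/g10.png

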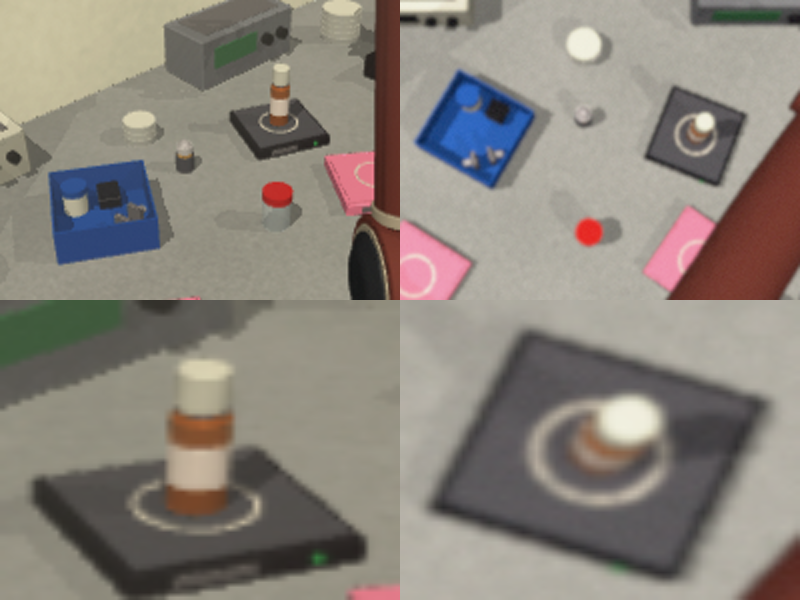

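Run:
```python
from h import *
S,T=load("side10"),load("top10")
print("cap top",tri(S,(280.2,153.6),T,(302.1,170.2)),"T on z=.136",onz(T,(302.1,170.2),.136))
# foot centre: body bottom in side view
print("foot",onz(S,(250+197/6.667-.43,140+(498-300)/5-.4),.024), "ring .621 -.2035")
```

```text
cap top (array([ 0.6222905 , -0.20449484,  0.13505765]), np.float64(0.000291225288786275)) T on z=.136 [ 0.62221237 -0.2042704   0.136     ]
foot [ 0.62710303 -0.21137966  0.024     ] ring .621 -.2035
```

```bash
python3 -c "
from station import ctrl
print(ctrl.finish_job())"
```

```text
the job is handed in; nothing more can be done
None
```

The job is handed in: the bottle is standing upright on the warming plate inside the white ring, released. It took about 20 s of the 40 s; no verdict was reported.

- **Drawing it out:** I gripped the cap and pulled along its slanting axis at about 10–13 N, then lifted it clear of the bin.
- **Turning it upright:** the tool cannot tilt, so I pushed the bottle's foot lightly against the bin's outer wall. The highest force I read was about 10 N, against the 35 N limit.
- **Setting it down:** I lowered it in small steps until it touched the plate (contact 3–6 N), let go and moved the gripper away.

**Last checks:**
- The two views put the top of the cap about 2 mm from the ring's centre, at 0.135 m. The expected height is 0.136 m, so it is standing flat.
- A rough estimate of the foot from the side view alone disagreed, by about 10 mm. That would mean a lean of about 5°, which does not fit a bottle standing flat, so I put it down to a poorly picked pixel.
- By eye, the other things appear unmoved; I did not measure them.

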